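# Unload the cassette dock with its spring ejectors

### The arm

A 6-joint arm with a two-finger parallel gripper is mounted at the origin on a cart in front of the work surface, level with it; the furniture and walls round the work are solid. World frame = base frame: x ahead of the robot, y to its left, z up, the work surface at z = 0. Lengths are in m, angles in rad, forces in N, time in s.
With the tool pointing down it reaches from about 0.425 to 0.95 m from the base axis. Payload 3.5 kg.
Tool frame: the origin (TCP) lies at the very end of the fingers, on their centre line; the grasp point (between the pads) lies grasp_offset behind it (grasp_offset is the distance from the TCP to the grasp point, in m); z points along the fingers, y is the line along which they close (so a half turn about z gives the same grasp; the last joint's range is limited). The gripper opens to 85 mm and grips with 20 to 120 N. Pads are 22 mm wide; open, the fingers measure 114 mm over their backs; the gripper's body (76 mm by 85 mm) begins 54 mm behind the grasp point. The pads swing forward as they close: fully open they stand 13 mm farther back than shut.
Start: joints at [-1.305, 0.286, 1.577, -0, 1.279, -0.15], TCP at [0.273, -0.617, 0.204] pointing down, gripper open.
Joint ranges: [-2.77, 2.77], [-0.9, 2.22], [0.21, 2.48], [-1.53, 4.67], [0.24, 2.81], [-2.84, 2.84]. Speed limits (rad/s): [2.79, 2.79, 3.14, 3.14, 3.14, 3.14].

### API

Orientations are given as a 3x3 rotation matrix whose columns are the frame's x, y, z axes.
In Python, from plant import * gives the robot as it stands. The module is installed in compiled form; this text tells all that it offers.
- The arm moves only by the shell command python3 -m pendant 'ROWS'. ROWS is JSON, a list that holds one entry, the list of rows, each a list of 7 numbers: the shift along the tool's x, y, z in mm, then the turn, a rotation vector about the tool's x, y, z in degrees, then the opening, from 0 (shut) to 1 (fully open). In form: [[[dx, dy, dz, ax, ay, az, grip], ...]]. A call has 1 to 5 rows; each row is the pose to reach, as a shift and turn from the pose commanded when the call began, along the tool's axes at that moment; what a row does not reach only later rows make up. A row lasts 1/10 s, in which the tool goes at most 50 mm and 8.59 degrees, less where a joint would pass 70% of its speed; a pose out of reach is approached as far as the arm can. A call with a gripper value outside its range is refused whole. The fingers move at their own pace and stop on an object; the grip force is fixed at half the most. Time passes only in rows, so rows that repeat a pose let the fingers close. It gives the time, the measured TCP pose, the force, the opening and the grip force at its end, in the units of the state.
- read_state(): the state, without advancing time (a new reading comes with each control period).
- capture(name): name is "scene" or "top"; returns a dict with "img" (480x640x3 uint8, blue, green, red), "K" (3x3 intrinsics, pixels), "D" ([k1, k2, p1, p2, k3] as OpenCV has them; the pictures are not rectified), "rvec" (rotation vector, rad) and "tvec" (3), from world to camera coordinates, as OpenCV has them. Camera axes: x right, y down, z forward; pixel columns grow to the right and rows downward; lengths in m; the calibration is good to about 2 mm. A picture is of the moment at which its call begins. There is no depth.
- close_job(): hands the job in; it is judged then, once.
The state is a dict: "time": time; "q": joint angles; "qvel": joint speeds; "joint_efforts": joint torques, N m; "tool_pos": TCP position; "tool_rot": TCP orientation; "force": force on the tool from outside, world axes, zero at the start; "wrist_torque": the same for the moment, N m; "finger_gap": opening from 0.0 (shut) to 1.0 (fully open); "grip_force": force on a finger pad.
Only numpy, scipy, OpenCV 4.12 (cv2) and the standard library are available. Lean on these libraries where they do the work, as an engineer would, in place of code of your own. Each camera call takes 0.05 s, during which the arm holds its last target. There are 200 camera calls.

### The job

Unload the cassette dock. For each bay that holds a cassette (two or three do), turn the selector's white pointer line to that bay's dots (one, two or three), which unlocks its ejector, then push its spring ejector tab all the way to the front so that the cassette comes out on the apron; put every cassette into the steel tray, each on the tray's floor and none on top of another. Finally leave the selector at the open ring (off) with all ejectors sprung back, and do not disturb the other things on the bench.

Things in the scene. Friction and masses are not known exactly. Their poses are not given: they have to be found in the camera images.
- dock: Cassette dock, fixed: aluminium base 112 x 212 mm, 10 mm thick, with a white block of three bays side by side and a grey selector housing at its -y end. Origin on the worktop under the front edge of the bay roof, mid-width. -x points to the front (towards the robot, the way cassettes come out), +y along the bays. Bay centres: y = +0.080 (bay 0), +0.028 (bay 1), -0.024 (bay 2).
- apron (a point): Middle of the apron's surface, dock (-0.028, 0.028, 0.010): the bare base in front of the bays, dock x = -0.056 to 0, with a lip 4 mm high at its front edge. Each bay is a tunnel 28 mm wide and 24 mm high with its floor level with the apron, open to it.
- roof (a point): Middle of the bay roof's top, dock (0.028, 0.028, 0.038). The bay block spans dock x = 0 to 0.056; the roof has a slot along each bay for the ejector's neck.
- bar (a point): Middle of the steel lock bar's top, 5.5 mm over the roof, dock x = 0.0235 to 0.0295, lying across the roof in front of the tabs. It moves in y with the selector; its notch lets a bay's ejector tab pass only while the selector is at that bay's mark; otherwise the tab stops after about 4 mm.
- ejector_0 (a joint): Ejector slide of bay 0 (dock y = +0.080): 0 = at rest at the back, 0.044 m = fully pressed; grows as the tab moves to the dock's -x. Spring 2 N at rest to 6.5 N at full stroke plus up to 4 N of cassette friction; it springs back when let go. A full stroke leaves the cassette's back 9 mm in front of the roof, free on the apron.
- ejector_1 (a joint): Ejector slide of bay 1 (dock y = +0.028): 0 = at rest at the back, 0.044 m = fully pressed; grows as the tab moves to the dock's -x. Spring 2 N at rest to 6.5 N at full stroke plus up to 4 N of cassette friction; it springs back when let go. A full stroke leaves the cassette's back 9 mm in front of the roof, free on the apron.
- ejector_2 (a joint): Ejector slide of bay 2 (dock y = -0.024): 0 = at rest at the back, 0.044 m = fully pressed; grows as the tab moves to the dock's -x. Spring 2 N at rest to 6.5 N at full stroke plus up to 4 N of cassette friction; it springs back when let go. A full stroke leaves the cassette's back 9 mm in front of the roof, free on the apron.
- tab_0 (a point): Top centre of the ejector tab of bay 0: black upright block 8 mm (dock x) x 12 mm (y), from z = 0.0395 (just over the roof) to 0.0615. The bay is marked on its roof with 1 black dot(s). At rest at dock x = 0.038; moves with the slide.
- tab_1 (a point): Top centre of the ejector tab of bay 1: black upright block 8 mm (dock x) x 12 mm (y), from z = 0.0395 (just over the roof) to 0.0615. The bay is marked on its roof with 2 black dot(s). At rest at dock x = 0.038; moves with the slide.
- tab_2 (a point): Top centre of the ejector tab of bay 2: black upright block 8 mm (dock x) x 12 mm (y), from z = 0.0395 (just over the roof) to 0.0615. The bay is marked on its roof with 3 black dot(s). At rest at dock x = 0.038; moves with the slide.
- selector (a joint): Selector angle, rad, growing clockwise seen from above; detents at 0 (one dot: unlocks bay 0), 0.70 (two dots: bay 1), 1.40 (three dots: bay 2) and 2.10 (open ring: off, all locked). Starts at any mark. The detent takes about 0.1 N m and pulls the knob to the nearest mark when let go. The pointer's bearing in the dock's frame is 1.05 - angle (from +x towards +y).
- selector_grip (a point): On the selector's axis, at dock (0.028, -0.078), 18 mm above the housing's top (z = 0.046), at the middle height of its grip: a black bar 36 mm long, 10 mm thick, from z = 0.052 to 0.074, on a round skirt of radius 19 mm. The bar lies along the pointer; this point stays on the axis.
- cassette_0: Cassette, grey plastic block 34 x 26 x 22 mm (its x, y, z), 60 g, origin at its centre. Starts in one of the bays (any), its back against the ejector, wholly under the roof, held by a light spring clip; may be absent.
- cassette_1: Cassette, grey plastic block 34 x 26 x 22 mm (its x, y, z), 60 g, origin at its centre. Starts in one of the bays (any), its back against the ejector, wholly under the roof, held by a light spring clip; may be absent.
- cassette_2: Cassette, grey plastic block 34 x 26 x 22 mm (its x, y, z), 60 g, origin at its centre. Starts in one of the bays (any), its back against the ejector, wholly under the roof, held by a light spring clip; may be absent.
- tray: Open steel tray, loose, 0.5 kg, outside 90 x 172 x 18 mm (its x, y, z), walls and floor 3 mm; origin at the centre of its underside.
- timer: Bench timer, bystander, 50 x 60 x 16 mm, loose, origin under its centre.
- bulb: Red pipette bulb, bystander, 49 mm wide, 74 mm high, loose, origin under its centre.
- stopper: Blue rubber stopper, bystander, 29 mm wide, 26 mm high, loose, origin under its centre.
- dropper: Small amber dropper bottle, bystander, 34 mm wide, 73 mm high, loose, origin under its centre.
- filter_box: Round white and blue filter box, bystander, 72 mm across, 28 mm high, loose, origin under its centre.
- beaker: Small plastic beaker, bystander, 52 mm wide, 58 mm high, loose, origin under its centre.

How it is judged:
On the way:
1. every cassette is out of the dock and on the tray's floor (x of cassette_0 in the frame of tray between -0.04 and 0.04 m and y of cassette_0 in the frame of tray between -0.081 and 0.081 m and z of cassette_0 in the frame of tray between 0.005 and 0.029 m and linear speed of each of cassette_0, cassette_1, cassette_2 below 0.03 m/s and x of cassette_1 in the frame of tray between -0.04 and 0.04 m and y of cassette_1 in the frame of tray between -0.081 and 0.081 m and z of cassette_1 in the frame of tray between 0.005 and 0.029 m and x of cassette_2 in the frame of tray between -0.04 and 0.04 m and y of cassette_2 in the frame of tray between -0.081 and 0.081 m and z of cassette_2 in the frame of tray between 0.005 and 0.029 m), for 0.3 s.
At the end, for the whole second after the job is handed in: Every cassette lies at rest inside the tray with its centre less than 29 mm above the tray's underside (on its floor, not on another cassette), the tray stands level on the worktop, the selector is within 0.2 rad of the ring mark (2.10), and all ejectors are back within 6 mm of rest (all of step 1 and value of joint selector between 1.9 and 2.3 rad and angle between tray's own z axis and vertical below 0.1 rad and height (world z) of tray between -0.01 and 0.01 m and value of joint each of ejector_0, ejector_1, ejector_2 below 0.006 m); the robot touches nothing.
It fails at once if a bystander is moved more than 30 mm (distance of any of timer, bulb, stopper, dropper, filter_box, beaker from where it was at the start of the episode above 0.03 m).
Of cassette_0, cassette_1, cassette_2 only 2 to 3 are there at a start; the rules pass over those that are not, and their reading is None.
At some moment in a run one of tray may be knocked a few centimetres aside while the robot is not near it.
Once in a run the grip may slacken for a moment while it holds something.
It also fails if it takes over 210 s, if anything falls off the work surface, if the arm or the gripper's body presses on something with over 40 N, if the wrist force passes 120 N, or if a joint passes its speed limit or range.

## Working session

There is one attempt and no reset: what is moved stays moved. The work goes in short steps, Python scripts to look and compute and a shell command to move; the robot and the scene stay as the last step left them, time stands still between calls to the robot, and variables do not carry over. Pictures are saved under pics/ and viewed, at most 14 in all, crops included, and the job is handed in when it is done.

```bash
mkdir -p pics
cat > h.py <<'E'
from plant import *
import numpy as np, cv2
def snap(name,fn,crop=None,scale=1):
    c=capture(name); im=c["img"]
    np.savez(''+name+'.npz',**{k:np.array(v) for k,v in c.items()})
    if crop: x0,y0,x1,y1=crop; im=im[y0:y1,x0:x1]
    if scale!=1: im=cv2.resize(im,None,fx=scale,fy=scale,interpolation=cv2.INTER_CUBIC)
    cv2.imwrite('pics/'+fn,im); return c
def ray(c,uv,z):
    n=cv2.undistortPoints(np.array([[uv]],float),c["K"],c["D"])[0,0]
    R=cv2.Rodrigues(np.array(c["rvec"],float))[0]; t=np.array(c["tvec"],float).ravel()
    o=-R.T@t; d=R.T@np.array([n[0],n[1],1]); return o+d*(z-o[2])/d[2]
def proj(c,P):
    return cv2.projectPoints(np.array(P,float).reshape(-1,3),np.array(c["rvec"],float),np.array(c["tvec"],float),c["K"],c["D"])[0][:,0]
E
python3 - <<'E'
from h import *
np.set_printoptions(precision=4,suppress=True)
for n in("scene","top"):
    c=snap(n,n+'0.png'); R=cv2.Rodrigues(np.array(c["rvec"],float))[0]; print(n,-R.T@np.array(c["tvec"]).ravel(),R[2])
s=read_state(); print(s); import plant; print([x for x in dir(plant) if x[0]!='_'])
E
```

```text
scene [ 0.1998 -0.9521  0.6587] [ 0.3815  0.6554 -0.6518]
top [ 0.4602 -0.3492  1.009 ] [ 0.074  -0.001  -0.9973]
{'time': 0.1, 'q': array([-1.305 ,  0.2871,  1.5781, -0.    ,  1.2786, -0.15  ]), 'qvel': array([ 0.0005,  0.0001, -0.0029,  0.    ,  0.0018,  0.0018]), 'joint_efforts': array([  0.0007, -40.73  , -29.3699,  -0.0001,   0.0034,  -0.    ]), 'tool_pos': array([ 0.2725, -0.6168,  0.2032]), 'tool_rot': array([[ 0.9148,  0.404 , -0.0006],
       [ 0.404 , -0.9148,  0.0021],
       [ 0.0003, -0.0022, -1.    ]]), 'force': array([0.3025, 0.0948, 0.5808]), 'wrist_torque': array([0.0151, 0.0043, 0.0332]), 'grip_force': 0.0, 'finger_gap': 0.9956268172416062}
['Unreachable', 'capture', 'close_job', 'grasp_offset', 'read_state']
```

View pics/top0.png

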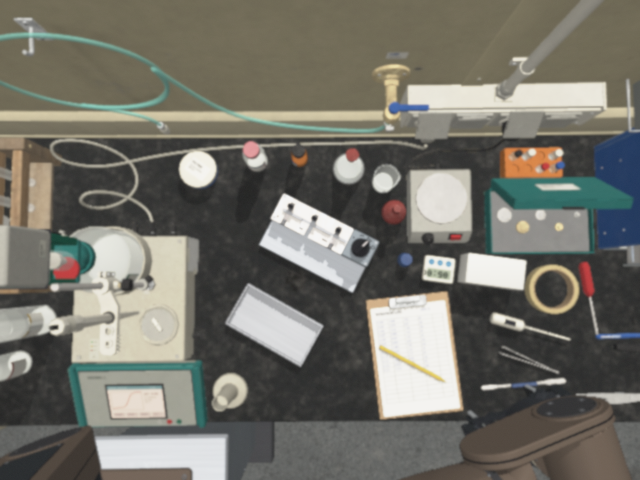

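View pics/scene0.png

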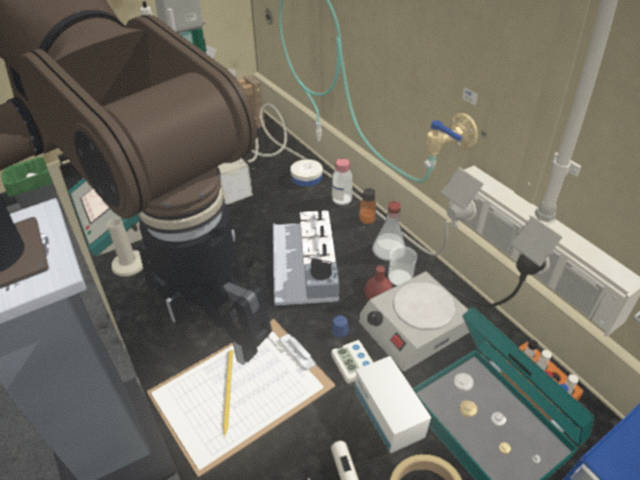

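The top view shows the dock around (320,242), the tray around (274,325), and the selector knob near (361,247). I'll zoom in on the dock.

Run:
```python
from h import *
im=cv2.imread('pics/top0.png'); cv2.imwrite('pics/top0c.png',cv2.resize(im[185:375,215:415],None,fx=4,fy=3.0*4/3,interpolation=cv2.INTER_CUBIC)[:600*1] if 0 else cv2.resize(im[185:335,240:400],None,fx=4,fy=4,interpolation=cv2.INTER_CUBIC))
im=cv2.imread('pics/scene0.png'); cv2.imwrite('pics/scene0c.png',cv2.resize(im[195:315,260:360],None,fx=5,fy=5,interpolation=cv2.INTER_CUBIC))
```

```text
(no output)
```

View pics/top0c.png

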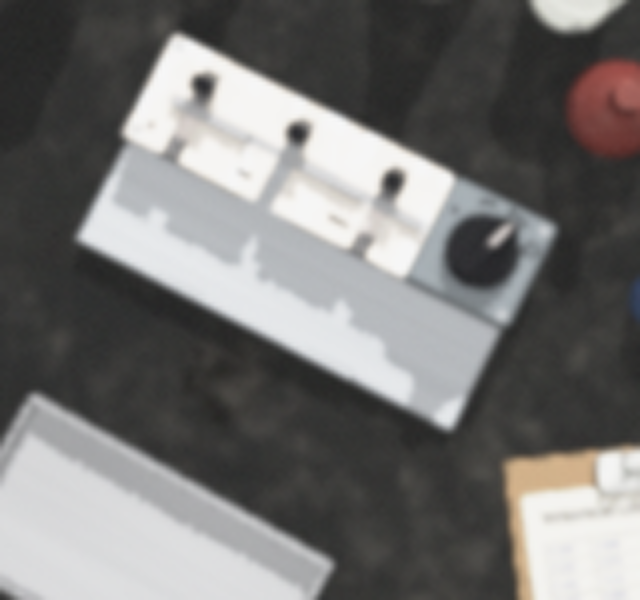

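View pics/scene0c.png

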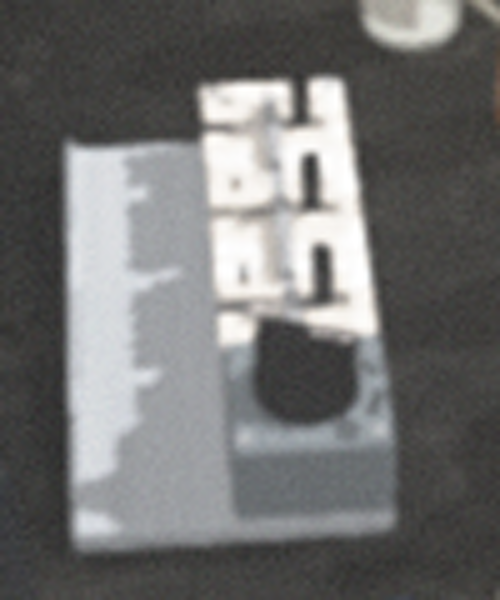

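Reading the crop (full pixel = 240+u/4, 185+v/4):
- The front lip corners are (77,238) and (452,432), and the roof back-left corner is (177,33).
- The tabs are at (204,80), (298,128) and (394,177).
- The knob is at about (482,248) with its pointer towards (512,222).
- The slots of bays 0 and 2 look different from bay 1.

Next I'll fit the poses.

```bash
cat > fit.py <<'E'
from h import *
from scipy.optimize import least_squares
def fit(c,L,UV,x0):
    L=np.array(L,float)
    def W(p,L=L): a=p[2]; R=np.array([[np.cos(a),-np.sin(a),0],[np.sin(a),np.cos(a),0],[0,0,1]]); return L@R.T+[p[0],p[1],0]
    r=least_squares(lambda p:(proj(c,W(p))-UV).ravel(),x0,loss='soft_l1')
    return r.x,W
E
python3 - <<'E'
from fit import *
np.set_printoptions(precision=4,suppress=True)
c=dict(np.load('top.npz'))
cu=lambda *l:np.array(l)/4+[240,185]
L=[[-.056,.106,.014],[-.056,-.106,.014],[.056,.106,.038],[0,.106,.038],[.038,.08,.0615],[.038,.028,.0615],[.038,-.024,.0615],[.056,-.106,.046]]
UV=cu((77,238),(452,432),(177,33),(122,132),(204,80),(298,128),(394,177),(558,228))
p,W=fit(c,L,UV,[0.55,-.35,-.5]); print(p,np.degrees(p[2])); print(proj(c,W(p))-UV)
np.save('dock.npy',p)
kc=W(p,np.array([[.028,-.078,.074]])); print('knob',kc,(proj(c,kc)-[240,185])*4)
for a in(0,.7,1.4,2.1):
    b=1.05-a; print(a,((proj(c,W(p,np.array([[.028+.016*np.cos(b),-.078+.016*np.sin(b),.074]])))-[240,185])*4))
# tray
T=[[.045,.086,.018],[.045,-.086,.018],[-.045,-.086,.018],[-.045,.086,.018]]
UV=np.array([[248.5,284.5],[322.5,325.5],[297,365],[226,324]])
t,W2=fit(c,T,UV,[0.4,-.2,-.5]); print('tray',t,np.degrees(t[2]),proj(c,W2(t))-UV); np.save('tray.npy',t)
for q in [(440,269,.0),(406,259,.02),(394,212,.05),(385,178,.05),(198,168,.028),(299,155,.05)]: print(q,ray(c,q[:2],q[2]))
print(grasp_offset if not callable(grasp_offset) else grasp_offset())
im=c['img'].astype(float)
# zoom rectified roof
H=[];pts=np.array([[.056,.106,.038],[.056,-.05,.038],[0,-.05,.038],[0,.106,.038]]);s=proj(c,W(p,pts)).astype(np.float32)
M=cv2.getPerspectiveTransform(s,np.float32([[0,0],[780,0],[780,280],[0,280]])); o=cv2.warpPerspective(c['img'],M,(780,330),flags=cv2.INTER_CUBIC)
cs=dict(np.load('scene.npz'));s=proj(cs,W(p,pts)).astype(np.float32);M=cv2.getPerspectiveTransform(s,np.float32([[0,0],[780,0],[780,200],[0,200]])); o2=cv2.warpPerspective(cs['img'],M,(780,260),flags=cv2.INTER_CUBIC)
cv2.imwrite('pics/roof.png',np.vstack([o,o2]))
E
```

```text
[ 0.5342 -0.3465 -0.4831] -27.676814169699075
[[-0.0901 -0.4935]
 [-0.3079 -0.5907]
 [-0.2306 -0.1159]
 [ 0.3957  0.0343]
 [-0.2619  0.3011]
 [ 0.1163  0.564 ]
 [ 0.0735  0.6122]
 [ 0.3103 -0.3236]]
knob [[ 0.5227 -0.4286  0.074 ]] [[486.9702 247.4057]]
0 [[468.5083 219.1572]]
0.7 [[491.0235 214.0572]]
1.4 [[511.6423 224.6275]]
2.1 [[520.6845 245.9251]]
tray [ 0.3729 -0.2572 -0.5116] -29.313018042296882 [[-0.9324 -0.8286]
 [ 0.4213  0.2387]
 [ 3.837   1.1935]
 [-0.9334 -0.4331]]
(440, 269, 0.0) [ 0.4815 -0.5935  0.    ]
(406, 259, 0.02) [ 0.5014 -0.5214  0.02  ]
(394, 212, 0.05) [ 0.5922 -0.4945  0.05  ]
(385, 178, 0.05) [ 0.6596 -0.4779  0.05  ]
(198, 168, 0.028) [ 0.6866 -0.1055  0.028 ]
(299, 155, 0.05) [ 0.7066 -0.3092  0.05  ]
0.0187
```

View pics/roof.png

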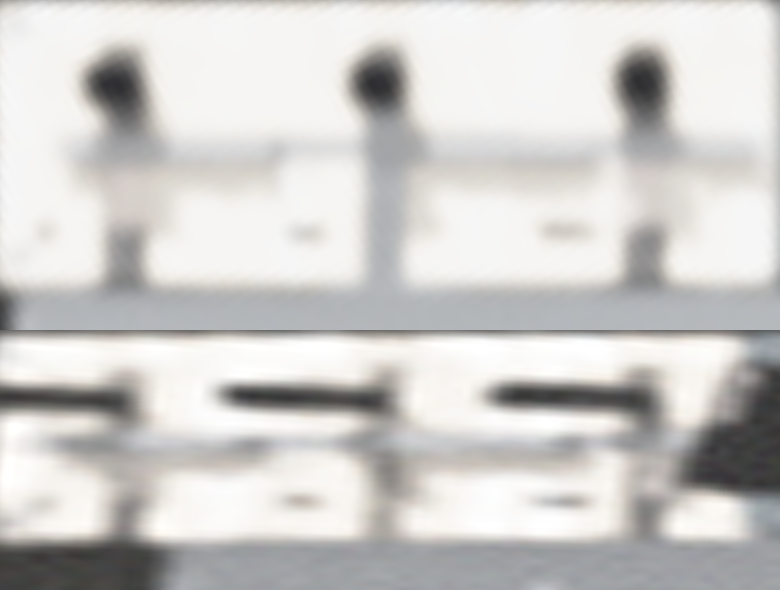

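Bays 0 and 2 hold cassettes (light with a dark front in the slot), and bay 1's slot shows bare floor. The pointer is at the three-dots mark (1.4), so I'll start with ejector 2.

```bash
cat > go.py <<'E'
# usage: go.py frame x y z bearing   -> remaining shift (mm, tool axes) and turn (deg)
import sys; from h import *
from scipy.spatial.transform import Rotation as Ro
f,x,y,z,b=sys.argv[1],*map(float,sys.argv[2:6])
p=np.load('%s.npy'%f); a=p[2]
P=np.array([p[0]+np.cos(a)*x-np.sin(a)*y,p[1]+np.sin(a)*x+np.cos(a)*y,z]); yw=a+b
Rt=np.array([[np.cos(yw),np.sin(yw),0],[np.sin(yw),-np.cos(yw),0],[0,0,-1]])
s=read_state(); R=np.array(s["tool_rot"]); d=R.T@(P-s["tool_pos"])*1e3; r=np.degrees(Ro.from_matrix(R.T@Rt).as_rotvec())
l=R=np.array(s["tool_pos"])-[p[0],p[1],0]; print('d',d.round(1),'r',r.round(1),'| now local',[round(float(v)*1e3,1) for v in (np.cos(a)*l[0]+np.sin(a)*l[1],-np.sin(a)*l[0]+np.cos(a)*l[1],l[2])],'F',np.round(s["force"],1),'gap',round(s["finger_gap"],2),'gf',round(s["grip_force"],1),'t',round(s["time"],1),'q6',round(s['q'][5],2))
E
python3 go.py dock 0.060 -0.024 0.12 0
```

```text
d [367.1 -79.5  83.4] r [-0.1  0.  51.5] | now local [-106.2, -360.9, 203.2] F [0.3 0.1 0.6] gap 1.0 gf 0.0 t 0.1 q6 -0.15
```

```bash
python3 -m pendant '[[[50,-10,0,0,0,8,0],[100,-20,0,0,0,16,0],[150,-30,0,0,0,24,0],[200,-40,0,0,0,32,0],[240,-52,0,0,0,40,0]]]'; python3 go.py dock 0.060 -0.024 0.12 0
```

```text
time: 0.6
tool_pos: [0.4727, -0.4712, 0.2037]
tool_rot: [[0.959, -0.284, -0.0], [-0.284, -0.959, 0.001], [-0.001, -0.001, -1.0]]
force: [-0.3, -1.1, -0.5]
finger_gap: 0.143
grip_force: 0.0
d [  77.8 -101.8   83.8] r [-0.   0.  11.2] | now local [3.5, -139.0, 203.7] F [-0.3 -1.1 -0.5] gap 0.14 gf 0.0 t 0.6 q6 0.92
```

```bash
python3 -m pendant '[[[30,-40,0,0,0,6,0],[60,-80,30,0,0,11,0],[78,-102,60,0,0,11,0],[78,-102,84,0,0,11,0],[78,-102,84,0,0,11,0]]]' >/dev/null; python3 go.py dock 0.060 -0.024 0.047 0
python3 - <<'E'
from h import *
snap('top','top1.png',(260,170,400,275),5)
E
```

```text
d [ 5.1  0.9 67. ] r [-0.2  0.6  0.6] | now local [55.6, -23.3, 114.0] F [-0.5 -0.2  0.1] gap 0.0 gf 0.0 t 1.1 q6 1.3
```

View pics/top1.png

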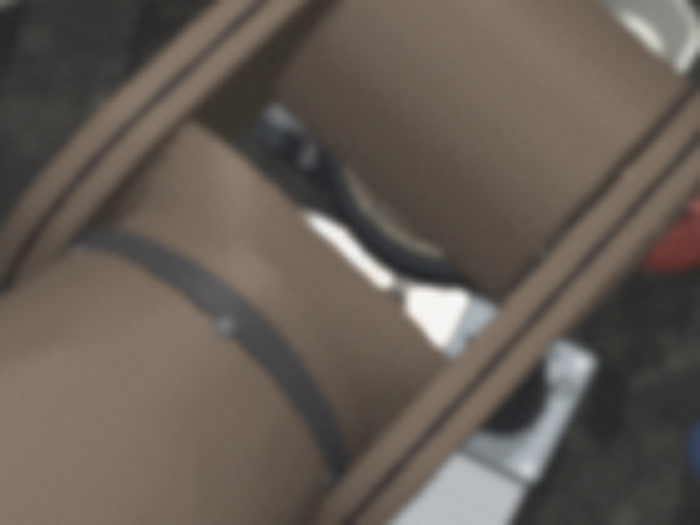

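The arm hides the dock from the top camera at this pose. I'll descend behind tab 2 and rely on force and position.

```bash
python3 -m pendant '[[[5,1,30,0,0,0.6,0],[5,1,50,0,0,0.6,0],[5,1,66,0,0,0.6,0],[5,1,66,0,0,0.6,0]]]' >/dev/null;  python3 go.py dock 0.013 -0.024 0.047 0
python3 - <<'E'
from h import *
snap('scene','s1.png',(200,120,400,320),3)
E
```

```text
d [-49.7  -3.2   6. ] r [-0.   0.2 -0.2] | now local [62.7, -27.3, 52.8] F [-0.4  0.2 -0. ] gap -0.0 gf 0.0 t 1.6 q6 1.31
```

View pics/s1.png

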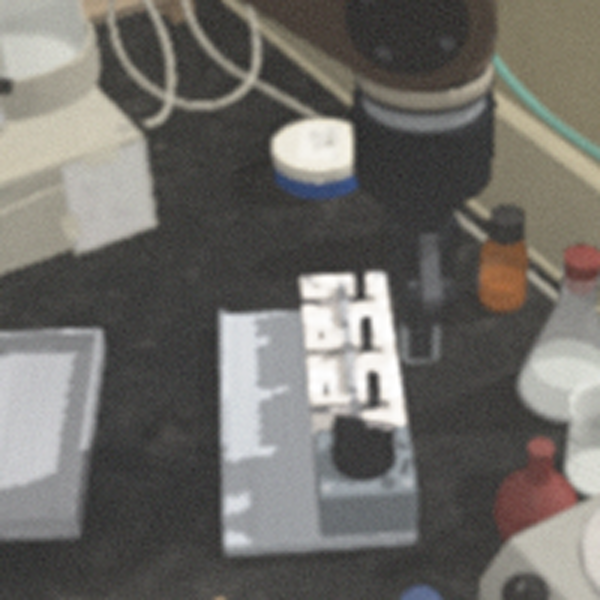

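The fingertips show at about (340,240) in the full picture, behind the tabs and clear of them. I'll check that against the projection and push.

```bash
python3 - <<'E'
from h import *
c=dict(np.load('scene.npz')); s=read_state(); print((proj(c,s['tool_pos'])-[200,120])*3)
p=np.load('dock.npy');a=p[2]
W=lambda x,y,z:[p[0]+np.cos(a)*x-np.sin(a)*y,p[1]+np.sin(a)*x+np.cos(a)*y,z]
print((proj(c,[W(.038,y,.0615) for y in(.08,.028,-.024)])-[200,120])*3)
E
python3 -m pendant '[[[-8,-3,6,0,0,0,0],[-14,-3,6,0,0,0,0],[-20,-3,6,0,0,0,0],[-27,-3,6,0,0,0,0],[-34,-3,6,0,0,0,0]]]' >/dev/null;  python3 go.py dock 0.010 -0.024 0.047 0
```

```text
[[418.60181642 386.19110203]]
[[362.01026341 269.89471202]
 [368.3694769  320.75164952]
 [375.27754021 376.10247416]]
d [-19.7   0.4   2. ] r [ 0.  -0.  -0.1] | now local [29.7, -23.6, 49.0] F [-1.1 -0.7 -0.2] gap -0.0 gf 0.0 t 2.1 q6 1.3
```

Run:
```python
from h import *
c=snap('scene','s2.png',(250,150,390,290),4); s=read_state(); print((proj(c,s['tool_pos'])-[250,150])*4, s['tool_pos'],s['force'])
```

```text
[[279.59054828 403.16939603]] [ 0.54857954 -0.38057858  0.04862512] [-0.48795333  0.99089612 -0.02749763]
```

View pics/s2.png

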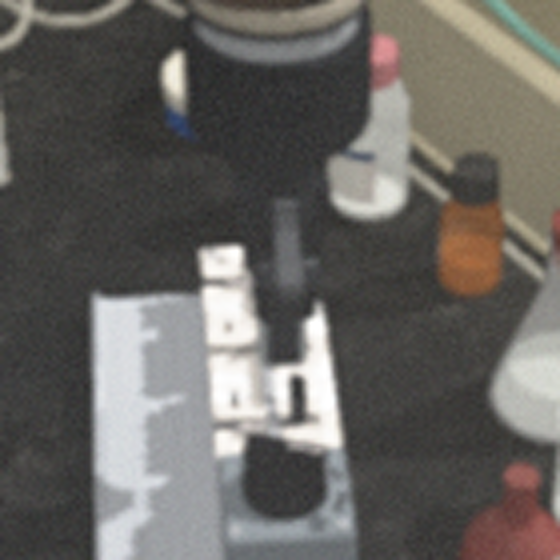

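The fingertip shows at about (285,360) in the crop, while the TCP projects to (280,403), and tab 2 at (297,390) hasn't moved. I need to resolve that offset.

Run:
```python
from h import *
c=dict(np.load('scene.npz')); s=read_state(); T=np.array(s['tool_pos']);p=np.load('dock.npy');a=p[2]
uv=[250+285/4,150+360/4]
for z in (.049,.06,.07,.08):
    P=ray(c,uv,z);l=P-[p[0],p[1],0]; print(z,P,'local',np.cos(a)*l[0]+np.sin(a)*l[1],-np.sin(a)*l[0]+np.cos(a)*l[1])
for dz in (0,.01,.02,.03): print(dz,(proj(c,T+[0,0,dz])-[250,150])*4)
# dock fit check in scene
W=lambda x,y,z:[p[0]+np.cos(a)*x-np.sin(a)*y,p[1]+np.sin(a)*x+np.cos(a)*y,z]
print((proj(c,[W(.056,-.05,.038),W(-.056,.106,.014),W(0,.106,.038),W(.056,-.106,.046),W(.028,-.078,.074)])-[250,150])*4)
```

```text
0.049 [ 0.56617019 -0.35713012  0.049     ] local 0.03325626289029367 0.005465074281412437
0.06 [ 0.55956072 -0.36786397  0.06      ] local 0.03238873291946935 -0.00711062424910624
0.07 [ 0.5535521  -0.37762202  0.07      ] local 0.03160006930962913 -0.018543077458668657
0.08 [ 0.54754349 -0.38738007  0.08      ] local 0.030811405699788796 -0.02997553066823087
0 [[279.59054828 403.16939603]]
0.01 [[279.34476059 386.68956326]]
0.02 [[279.09475624 369.96665065]]
0.03 [[278.8404427  352.99620383]]
[[345.62687505 457.10504512]
 [ 96.3019811  292.76090857]
 [204.02574152 249.54430625]
 [358.97702536 535.01890781]
 [287.2301362  445.42120224]]
```

Run:
```python
from h import *
c=dict(np.load('scene.npz'))
T=np.array([.2725,-.6168,.2032]);y=np.array([.404,-.9148,-.0022]);z=np.array([0,0,-1.])
for b in (0,.013,.02,.03): print(b,proj(c,[T-z*b+y*.0425,T-z*b-y*.0425,T-z*b]).ravel().round(0))
im=cv2.imread('pics/scene0.png'); cv2.imwrite('pics/s0f.png',cv2.resize(im[240:380,130:290],None,fx=4,fy=4))
```

```text
0 [249. 379. 192. 342. 219. 360.]
0.013 [247. 372. 190. 335. 217. 353.]
0.02 [246. 368. 188. 331. 216. 349.]
0.03 [245. 362. 187. 325. 215. 343.]
```

View pics/s0f.png

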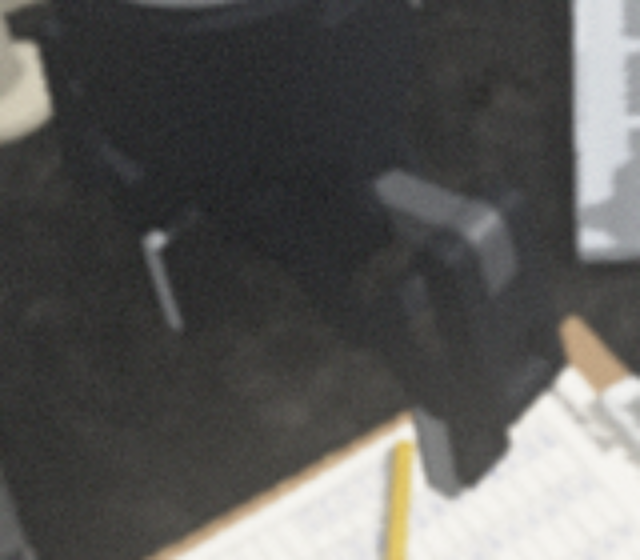

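The visible tips sit about 15–20 mm behind the reported TCP in both pictures. I'll check by touching the bare worktop behind the dock.

```bash
python3 -m pendant '[[[25,0,0,0,0,0,0],[50,0,0,0,0,0,0],[50,0,15,0,0,0,0],[50,0,30,0,0,0,0],[50,0,38,0,0,0,0]]]' >/dev/null;  python3 go.py dock 0.080 -0.024 0.0 0; python3 -m pendant '[[[0,0,2,0,0,0,0],[0,0,4,0,0,0,0],[0,0,6,0,0,0,0],[0,0,6,0,0,0,0]]]' >/dev/null;  python3 go.py dock 0.080 -0.024 0.0 0
python3 - <<'E'
from h import *
c=snap('scene','s3.png',(280,150,400,290),4); s=read_state(); print((proj(c,s['tool_pos'])-[280,150])*4, s['tool_pos'],s['force'])
E
```

```text
d [2.9 0.9 6.8] r [-0.1  0.3 -0.1] | now local [77.2, -23.1, 6.8] F [ 0.1  0.1 -0.3] gap -0.0 gf 0.0 t 2.6 q6 1.32
d [-0.2  0.2  4.8] r [ 0.  -0.  -0.1] | now local [80.2, -23.8, 4.8] F [-0.8 -0.7 -0.3] gap -0.0 gf 0.0 t 3.0 q6 1.32
[[271.04395092 466.22021058]] [ 0.59424833 -0.40487884  0.00494589] [-0.15980014 -0.75119091  0.96880269]
```

View pics/s3.png

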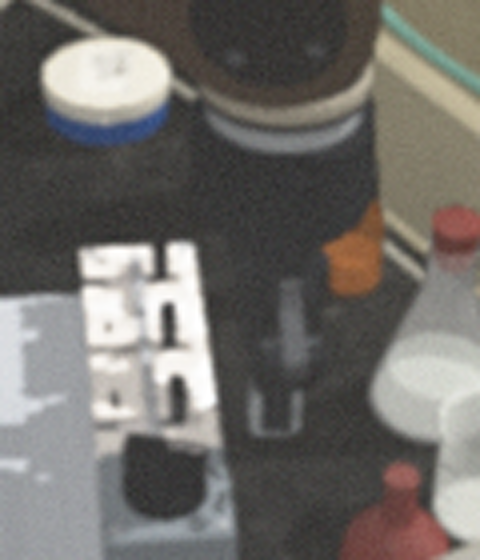

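```bash
python3 -m pendant '[[[0,0,2,0,0,0,0],[0,0,4,0,0,0,0],[0,0,4,0,0,0,0]]]' |egrep 'pos|force';  python3 -m pendant '[[[0,0,1,0,0,0,0],[0,0,2,0,0,0,0],[0,0,2,0,0,0,0]]]' |egrep 'pos|force'; python3 -m pendant '[[[0,0,1,0,0,0,0],[0,0,2,0,0,0,0],[0,0,2,0,0,0,0]]]' |egrep 'pos|force'
```

```text
tool_pos: [0.5939, -0.4045, 0.0001]
force: [-0.4, -0.7, -0.2]
grip_force: 0.0
tool_pos: [0.594, -0.4046, -0.0018]
force: [0.5, 0.4, 0.4]
grip_force: 0.0
tool_pos: [0.594, -0.4046, -0.0038]
force: [-0.3, -0.3, -0.3]
grip_force: 0.0
```

```bash
for i in 1; do python3 -m pendant '[[[0,0,2,0,0,0,0],[0,0,4,0,0,0,0],[0,0,4,0,0,0,0]]]' |egrep 'pos|^force';  python3 -m pendant '[[[0,0,1,0,0,0,0],[0,0,2,0,0,0,0],[0,0,2,0,0,0,0]]]' |egrep 'pos|^force'; python3 -m pendant '[[[0,0,1,0,0,0,0],[0,0,2,0,0,0,0],[0,0,2,0,0,0,0]]]' |egrep 'pos|^force'; done
```

```text
tool_pos: [0.5938, -0.4044, -0.0081]
force: [-0.4, -0.3, -0.8]
tool_pos: [0.594, -0.4046, -0.0098]
force: [-0.2, 0.5, -0.4]
tool_pos: [0.594, -0.4046, -0.0118]
force: [-0.6, -0.0, 0.8]
```

```bash
python3 -m pendant '[[[0,0,1,0,0,0,0],[0,0,2,0,0,0,0],[0,0,2,0,0,0,0]]]' |egrep 'pos|^force';  python3 -m pendant '[[[0,0,1,0,0,0,0],[0,0,2,0,0,0,0],[0,0,2,0,0,0,0]]]' |egrep 'pos|^force'; python3 -m pendant '[[[0,0,1,0,0,0,0],[0,0,2,0,0,0,0],[0,0,2,0,0,0,0]]]' |egrep 'pos|^force'
```

```text
tool_pos: [0.594, -0.4046, -0.0138]
force: [-0.7, 0.8, 0.7]
tool_pos: [0.594, -0.4046, -0.0158]
force: [-0.1, 0.2, 0.6]
tool_pos: [0.594, -0.4046, -0.0178]
force: [-0.3, -0.0, -0.3]
```

```bash
python3 -m pendant '[[[0,0,1,0,0,0,0],[0,0,1,0,0,0,0]]]' |egrep 'pos|^force';  python3 -m pendant '[[[0,0,1,0,0,0,0],[0,0,1,0,0,0,0]]]' |egrep 'pos|^force'; python3 -m pendant '[[[0,0,1,0,0,0,0],[0,0,1,0,0,0,0]]]' |egrep 'pos|^force'
python3 - <<'E'
from h import *
c=snap('scene','s4.png',(280,150,400,290),4); s=read_state(); print((proj(c,s['tool_pos'])-[280,150])*4, s['tool_pos'],s['force'])
E
```

```text
tool_pos: [0.594, -0.4046, -0.0187]
force: [-0.3, 0.3, 0.4]
tool_pos: [0.594, -0.4046, -0.0197]
force: [-0.9, -0.2, -0.1]
tool_pos: [0.594, -0.4046, -0.0207]
force: [-0.3, 1.8, 0.5]
[[268.96900505 504.83215775]] [ 0.59402263 -0.40464845 -0.02071226] [0.15719699 0.86337472 0.69969424]
```

View pics/s4.png

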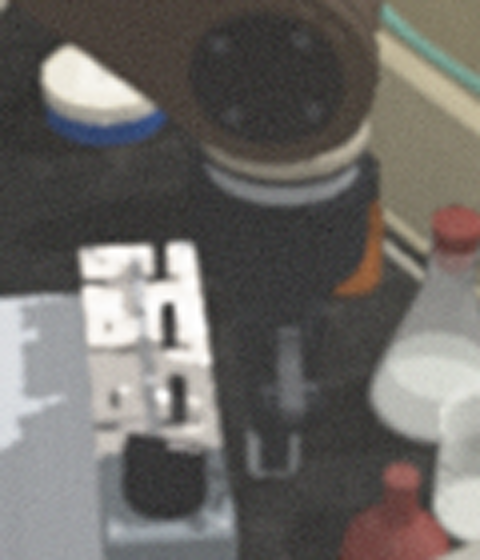

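Tip now at (272,477), about level with the worktop. So the true tip is about 20 mm above the reported TCP. I'll take two or three more small steps to find contact.

```bash
python3 -m pendant '[[[0,0,1,0,0,0,0],[0,0,1,0,0,0,0]]]' |egrep 'pos|^force';  python3 -m pendant '[[[0,0,1,0,0,0,0],[0,0,1,0,0,0,0]]]' |egrep 'pos|^force'; python3 -m pendant '[[[0,0,1,0,0,0,0],[0,0,1,0,0,0,0]]]' |egrep 'pos|^force'; python3 -m pendant '[[[0,0,1,0,0,0,0],[0,0,1,0,0,0,0]]]' |egrep 'pos|^force'
```

```text
tool_pos: [0.594, -0.4046, -0.0217]
force: [0.4, -0.7, 0.7]
tool_pos: [0.594, -0.4046, -0.0227]
force: [0.2, -0.4, 0.7]
tool_pos: [0.594, -0.4046, -0.0238]
force: [-0.1, 0.1, 0.4]
tool_pos: [0.594, -0.4046, -0.0248]
force: [-0.4, 1.2, 0.1]
```

```bash
python3 -m pendant '[[[0,0,1,0,0,0,0],[0,0,1,0,0,0,0]]]' |egrep 'pos|^force';  python3 -m pendant '[[[0,0,1,0,0,0,0],[0,0,1,0,0,0,0]]]' |egrep 'pos|^force'; python3 -m pendant '[[[0,0,1,0,0,0,0],[0,0,1,0,0,0,0]]]' |egrep 'pos|^force'
```

```text
tool_pos: [0.594, -0.4046, -0.0258]
force: [0.4, 1.0, -0.2]
tool_pos: [0.5941, -0.4047, -0.0267]
force: [-0.1, 0.3, -0.2]
tool_pos: [0.5942, -0.4047, -0.0267]
force: [-2.2, 1.5, 4.4]
```

Contact is at reported z = −0.0265, so the true shut tip is 26.5 mm above the reported TCP. Next I'll check for a lateral offset at those known heights.

Run:
```python
from h import *
c=dict(np.load('scene.npz'));p=np.load('dock.npy');a=p[2]
def loc(P): l=np.array(P)-[p[0],p[1],0]; return np.round([1e3*(np.cos(a)*l[0]+np.sin(a)*l[1]),1e3*(-np.sin(a)*l[0]+np.cos(a)*l[1])],1)
for u,v,z,T in((272,477,.0058,[.5940,-.4046,0]),(275,437,.0315,[.5942,-.4049,0])): print(loc(ray(c,(280+u/4,150+v/4),z)),loc(T))
# top roof corner of dock seen in scene: (212,405)? check
W=lambda x,y,z:[p[0]+np.cos(a)*x-np.sin(a)*y,p[1]+np.sin(a)*x+np.cos(a)*y,z]
print((proj(c,[W(.056,.106,.038),W(.056,-.05,.038),W(.038,.028,.0615),W(.038,-.024,.0615)])-[280,150])*4)
```

```text
[ 79.8 -31.8] [ 80.  -23.6]
[ 80.4 -32.1] [ 80.3 -23.8]
[[194.77974953 243.38518685]
 [225.62687505 457.10504512]
 [171.15930254 307.66886603]
 [180.37005362 381.46996555]]
```

No lateral bias (8 mm is half a finger's thickness). I'll raise to a TCP height of 0.021 (tip at 0.047), then push ejector 2.

```bash
python3 -m pendant '[[[0,0,-25,0,0,0,0],[0,0,-48,0,0,0,0],[-10,0,-48,0,0,0,0],[-18,0,-48,0,0,0,0],[-20,0,-48,0,0,0,0]]]' >/dev/null; python3 go.py dock 0.010 -0.024 0.0205 0; python3 -m pendant '[[[-5,0,0,0,0,0,0],[-10,0,0,0,0,0,0],[-15,0,0,0,0,0,0],[-20,0,0,0,0,0,0]]]' >/dev/null; python3 go.py dock 0.010 -0.024 0.0205 0
```

```text
d [-47.3   0.9  -2.2] r [-0.1  0.2 -0.1] | now local [57.3, -23.1, 18.1] F [0.5 0.4 0.9] gap -0.0 gf 0.0 t 8.3 q6 1.31
d [-31.5   0.5  -1. ] r [ 0.  -0.3 -0.1] | now local [41.5, -23.5, 19.7] F [ 5.8 -3.3 -5.9] gap -0.0 gf 3.4 t 8.8 q6 1.3
```

```bash
python3 -m pendant '[[[-7,0,-1,0,0,0,0],[-14,0,-1,0,0,0,0],[-21,0,-1,0,0,0,0],[-27,0,-1,0,0,0,0],[-27,0,-1,0,0,0,0]]]' >/dev/null; python3 go.py dock 0.010 -0.024 0.0205 0; python3 -m pendant '[[[-2,0,0,0,0,0,0],[-4,0,0,0,0,0,0],[-6,0,0,0,0,0,0],[-6,0,0,0,0,0,0]]]' >/dev/null; python3 go.py dock 0.010 -0.024 0.0205 0
```

```text
d [-4.1  0.4  0.5] r [ 0.  -0.2 -0.1] | now local [14.1, -23.6, 21.0] F [ 5.3 -1.7 -4.5] gap -0.0 gf 2.7 t 9.2 q6 1.29
d [1.2 0.4 0.6] r [ 0.  -0.3 -0.1] | now local [8.8, -23.6, 21.1] F [ 5.2 -3.3 -4.5] gap -0.0 gf 3.1 t 9.7 q6 1.29
```

```bash
python3 -m pendant '[[[-1,0,0,0,0,0,0],[-2,0,0,0,0,0,0],[-2,0,0,0,0,0,0]]]' |egrep '^force'; python3 go.py dock 0.010 -0.024 0.0205 0;python3 -m pendant '[[[-1,0,0,0,0,0,0],[-2,0,0,0,0,0,0],[-2,0,0,0,0,0,0]]]' |egrep '^force'; python3 go.py dock 0.010 -0.024 0.0205 0
```

```text
force: [6.5, -3.6, -4.8]
d [2.8 0.3 0.7] r [ 0.  -0.4 -0.1] | now local [7.2, -23.7, 21.2] F [ 6.5 -3.6 -4.8] gap -0.0 gf 3.6 t 9.9 q6 1.29
force: [10.5, -4.8, -8.1]
d [3.  0.3 0.8] r [ 0.  -0.6 -0.2] | now local [7.0, -23.7, 21.2] F [10.5 -4.8 -8.1] gap 0.0 gf 5.8 t 10.2 q6 1.29
```

End stop found (force climbing at x=7.0 mm). I'll retreat with the spring, lift and go over the knob.

```bash
python3 -m pendant '[[[15,0,0,0,0,0,0],[30,0,0,0,0,0,0],[48,0,-2,0,0,0,0],[48,0,-30,0,0,0,0],[48,0,-70,0,0,0,0.15]]]' >/dev/null; python3 go.py dock 0.028 -0.078 0.085 -0.35
```

```text
d [-20.2  55.1   2.6] r [-0.   0.5 20. ] | now local [48.4, -23.0, 87.6] F [ 0.1  0.4 -0.2] gap 0.14 gf 0.0 t 10.8 q6 1.31
```

```bash
python3 -m pendant '[[[-7,18,0,0,0,7,0.4],[-14,38,0,0,0,14,0.4],[-20,55,0,0,0.5,20,0.4],[-20,55,0,0,0.5,20,0.4],[-20,55,0,0,0.5,20,0.4]]]' >/dev/null; python3 go.py dock 0.028 -0.078 0.029 -0.35
```

```text
d [-3.   0.5 62. ] r [-0.1 -0.4  0. ] | now local [30.5, -78.5, 91.0] F [ 0.   1.  -0.1] gap 0.4 gf 0.0 t 11.2 q6 1.57
```

```bash
python3 -m pendant '[[[-2,0,30,0,0,0,0.4],[-2,0.5,48,0,0,0,0.4],[-2,0.5,56,0,0,0,0.4],[-2,0.5,62,0,0,0,0.4]]]' |egrep '^force'; python3 -m pendant '[[[0,0,0,0,0,0,0],[0,0,0,0,0,0,0],[0,0,0,0,0,0,0],[0,0,0,0,0,0,0]]]' |egrep '^force'; python3 go.py dock 0.028 -0.078 0.029 1.05
```

```text
force: [-0.0, 0.4, -0.0]
force: [2.3, 0.8, -1.2]
d [-2.   0.5  1. ] r [  0.3  -0.6 -80.3] | now local [30.0, -78.2, 30.0] F [ 2.3  0.8 -1.2] gap 0.1 gf 62.3 t 12.1 q6 1.57
```

```bash
python3 -m pendant '[[[0,0,0,0,0,-8,0],[0,0,0,0,0,-16,0],[0,0,0,0,0,-24,0],[0,0,0,0,0,-32,0],[0,0,0,0,0,-40,0]]]' |egrep '^force';python3 -m pendant '[[[0,0,0,0,0,-8,0],[0,0,0,0,0,-16,0],[0,0,0,0,0,-24,0],[0,0,0,0,0,-32,0],[0,0,0,0,0,-40,0]]]' |egrep '^force'; python3 -m pendant '[[[0,0,0,0,0,0,0],[0,0,0,0,0,-1,0],[0,0,0,0,0,-1,0]]]' |egrep '^force'; python3 go.py dock 0.028 -0.078 0.029 1.05
```

```text
force: [4.7, 6.3, 0.2]
force: [3.3, 11.7, 4.2]
force: [2.6, 11.0, 3.7]
d [-3.7  1.4  1. ] r [ 0.1 -0.5  0.7] | now local [28.5, -74.1, 30.0] F [ 2.6 11.   3.7] gap 0.1 gf 68.4 t 13.3 q6 0.15
```

```bash
python3 -m pendant '[[[-2,1,0,0,0,0,0.35],[-2,1,0,0,0,0,0.35],[-2,1,0,0,0,0,0.35]]]' |egrep '^force|gap';python3 -m pendant '[[[0,0,-30,0,0,0,0.35],[0,0,-65,0,0,0,0.35],[0,0,-65,0,0,0,0]]]' |egrep '^force'; python3 go.py dock 0.062 0.080 0.085 0
```

```text
force: [-0.7, 0.4, 0.1]
finger_gap: 0.347
force: [0.2, -0.3, 0.7]
d [156.3 -54.2  16.2] r [ 0.9 -0.8 60.9] | now local [33.0, -82.8, 101.6] F [ 0.2 -0.3  0.7] gap 0.2 gf 0.0 t 13.9 q6 0.15
```

```bash
python3 -m pendant '[[[32,-11,10,0,0,8,0],[64,-22,10,0,0,16,0],[96,-33,10,0,0,24,0],[128,-44,10,0,0,32,0],[156,-54,10,0.9,-0.8,40,0]]]' |egrep '^force'; python3 -m pendant '[[[0,0,0,0,0,8,0],[0,0,0,0,0,16,0],[0,0,0,0,0,21,0],[0,0,0,0,0,21,0]]]' |egrep '^force'; python3 go.py dock 0.062 0.080 0.0205 0
```

```text
force: [-0.4, -0.3, -0.2]
force: [-0.3, 0.6, 0.1]
d [ 5.2  1.7 63.4] r [-0.   0.7 -0.1] | now local [57.5, 81.6, 84.0] F [-0.3  0.6  0.1] gap 0.0 gf 0.0 t 14.8 q6 1.46
```

```bash
python3 -m pendant '[[[3,1.5,25,0,0.7,0,0],[3,1.5,45,0,0.7,0,0],[3,1.5,63,0,0.7,0,0],[3,1.5,63,0,0.7,0,0]]]' |egrep '^force';  python3 go.py dock 0.007 0.080 0.0205 0;  python3 -m pendant '[[[-6,0,0,0,0,0,0],[-12,0,0,0,0,0,0],[-16,0,0,0,0,0,0],[-19,0,0,0,0,0,0],[-19,0,0,0,0,0,0]]]' |egrep '^force'; python3 go.py dock 0.007 0.080 0.0205 0
```

```text
force: [-0.8, 0.1, -0.2]
d [-50.1   0.5  -2.9] r [-0.1  0.4 -0.1] | now local [57.1, 80.4, 17.3] F [-0.8  0.1 -0.2] gap -0.0 gf 0.0 t 15.2 q6 1.46
force: [5.3, -2.8, -3.7]
d [-36.    0.4   2.3] r [-0.  -0.4 -0.1] | now local [42.9, 80.3, 23.0] F [ 5.3 -2.8 -3.7] gap 0.0 gf 2.5 t 15.8 q6 1.45
```

```bash
python3 -m pendant '[[[-7,0,1,0,0,0,0],[-14,0,2,0,0,0,0],[-21,0,2,0,0,0,0],[-28,0,2,0,0,0,0],[-31,0,2,0,0,0,0]]]' |egrep '^force'; python3 go.py dock 0.007 0.080 0.0205 0; python3 -m pendant '[[[-2,0,0,0,0,0,0],[-4,0,0,0,0,0,0],[-6,0,0,0,0,0,0],[-7,0,0,0,0,0,0],[-7,0,0,0,0,0,0]]]' |egrep '^force'; python3 go.py dock 0.007 0.080 0.0205 0
```

```text
force: [5.9, -2.2, -0.1]
d [-6.9  0.2  2.5] r [-0.  -0.7 -0.1] | now local [13.8, 80.2, 23.0] F [ 5.9 -2.2 -0.1] gap 0.0 gf 3.3 t 16.2 q6 1.45
force: [5.0, -3.3, 0.3]
d [-0.4  0.2  2.6] r [-0.  -0.7 -0.1] | now local [7.4, 80.2, 23.1] F [ 5.  -3.3  0.3] gap -0.0 gf 3.3 t 16.8 q6 1.45
```

```bash
python3 -m pendant '[[[-1,0,0,0,0,0,0],[-2,0,0,0,0,0,0],[-3,0,0,0,0,0,0],[-3,0,0,0,0,0,0]]]' |egrep '^force'; python3 go.py dock 0.007 0.080 0.0205 0; python3 -m pendant '[[[15,0,0,0,0,0,0],[30,0,0,0,0,0,0],[48,0,-2,0,0,0,0],[48,0,-40,0,0,0,0],[48,0,-85,0,0,0,0.5]]]' |egrep '^force'; python3 go.py dock -0.026 0.080 0.085 0
```

```text
force: [11.6, -4.8, -5.2]
d [0.1 0.1 2.8] r [ 0.  -1.1 -0.1] | now local [6.8, 80.1, 23.3] F [11.6 -4.8 -5.2] gap -0.0 gf 6.3 t 17.1 q6 1.45
force: [0.4, -0.3, -0.1]
d [-71.9   0.7  18.5] r [-0.1  0.3 -0.1] | now local [46.0, 80.6, 103.1] F [ 0.4 -0.3 -0.1] gap 0.16 gf 0.0 t 17.6 q6 1.45
```

Both ejectors are stroked. I'll take a picture of the apron.

Run:
```python
from h import *
c=snap('scene','s5.png',(180,170,360,305),4); p=np.load('dock.npy');a=p[2]
W=lambda x,y,z:[p[0]+np.cos(a)*x-np.sin(a)*y,p[1]+np.sin(a)*x+np.cos(a)*y,z]
for y in(.08,-.024): print((proj(c,[W(x,yy,.032) for x,yy in((-.043,y+.013),(-.043,y-.013),(-.009,y-.013),(-.009,y+.013))])-[180,170]).round(1).tolist())
```

```text
[[100.0, 49.9], [100.2, 58.2], [117.5, 57.2], [116.9, 49.0]]
[[100.8, 85.2], [101.0, 94.9], [119.8, 93.8], [119.2, 84.1]]
```

View pics/s5.png

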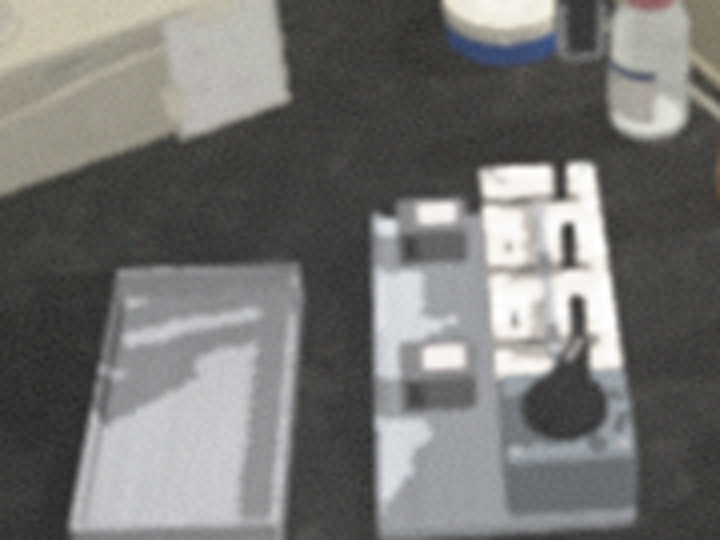

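Both cassettes are on the apron at the predicted places: top faces at crop (100–116, 50–58) and (101–118, 85–94). Picking cassette 0.

```bash
python3 -m pendant '[[[-36,0.7,0,0,0,0,0.55],[-72,0.7,0,0,0,0,0.55],[-72,0.7,10,0,0,0,0.55],[-72,0.7,10,0,0,0,0.55]]]' |egrep '^force'; python3 go.py dock -0.026 0.080 -0.014 0
```

```text
force: [1.3, 0.5, 0.4]
d [ -0.5   0.2 108.2] r [-0.1  0.  -0.1] | now local [-25.5, 80.0, 94.2] F [1.3 0.5 0.4] gap 0.55 gf 0.0 t 18.1 q6 1.44
```

```bash
cat > tray.py <<'E'
from fit import *
np.set_printoptions(precision=4,suppress=True)
# tray by brightness in top image, if visible
c=capture('top'); im=c['img']; t0=np.load('tray.npy')
R=lambda t,x,y,z:[t[0]+np.cos(t[2])*x-np.sin(t[2])*y,t[1]+np.sin(t[2])*x+np.cos(t[2])*y,z]
g=cv2.cvtColor(im,cv2.COLOR_BGR2GRAY); m=((g>95)*255).astype(np.uint8)
uv=proj(c,[R(t0,0,0,.003)])[0]; n,lab,st,cen=cv2.connectedComponentsWithStats(m)
best=min((i for i in range(1,n) if 1500<st[i,4]<8000),key=lambda i:np.hypot(*(cen[i]-uv)),default=None)
print(uv,None if best is None else (st[best],cen[best]))
if best is not None:
    r=cv2.minAreaRect(np.argwhere(lab==best)[:,::-1].astype(np.float32)); b=cv2.boxPoints(r); print(r); 
    T=[[.045,.086,.018],[.045,-.086,.018],[-.045,-.086,.018],[-.045,.086,.018]]
    q=proj(c,[R(t0,*v) for v in T]); UV=np.array([b[np.argmin(np.hypot(*(b-k).T))] for k in q]); t,W=fit(c,T,UV,t0); print('tray',t,(proj(c,W(t))-UV).ravel()); np.save('tray_new.npy',t)
E
python3 tray.py
python3 - <<'E'
import sys; sys.path.insert(0,'.')
from h import *
E
```

```text
[274.7331 323.9536] (array([ 246,  270,   98,   83, 4206], dtype=int32), array([294.5559, 310.4593]))
((294.4908142089844, 310.4281005859375), (88.62625885009766, 47.880218505859375), 29.538782119750977)
tray [ 0.4006 -0.2976 -0.5153] [ 0.2279  1.7757 -1.75    0.2489 -0.1742 -1.2707  1.4224 -0.2999]
```

The tray rectangle in the top image is clean, so the tray has been knocked to (0.401, −0.298). I'll use the new pose. Now grasping cassette 0.

```bash
cp tray_new.npy tray.npy; python3 -m pendant '[[[0,0,50,0,0,0,0.55],[0,0,80,0,0,0,0.55],[0,0,98,0,0,0,0.55],[0,0,107,0,0,0,0.55],[0,0,107,0,0,0,0.55]]]' |egrep '^force'; python3 -m pendant '[[[0,0,0,0,0,0,0.1],[0,0,0,0,0,0,0.1],[0,0,0,0,0,0,0.1],[0,0,0,0,0,0,0.1],[0,0,0,0,0,0,0.1]]]' |egrep '^force'; python3 go.py dock -0.026 0.080 -0.014 0
```

```text
force: [-0.3, 0.8, 0.4]
force: [0.0, 0.7, 5.7]
d [-3.8 -0.2  3.4] r [-0.  -0.3 -0.1] | now local [-22.2, 79.8, -10.6] F [0.  0.7 5.7] gap 0.29 gf 62.1 t 19.1 q6 1.44
```

```bash
python3 -m pendant '[[[0,0,-40,0,0,0,0.1],[0,0,-80,0,0,0,0.1],[0,0,-80,0,0,0,0.1]]]' |egrep '^force|gap|grip'; python3 go.py tray 0.0 0.035 0.06 0.03
```

```text
force: [0.6, -0.7, -0.6]
finger_gap: 0.285
grip_force: 61.4
d [-120.1   63.3   12.5] r [ 0.  -0.7  0. ] | now local [117.9, 102.0, 74.0] F [ 0.6 -0.7 -0.6] gap 0.28 gf 61.4 t 19.4 q6 1.44
```

```bash
python3 -m pendant '[[[-40,21,0,0,0,0,0.1],[-80,42,0,0,0,0,0.1],[-120,63,0,0,0,0,0.1],[-120,63,12,0,0,0,0.1],[-120,63,12,0,0,0,0.1]]]' |egrep '^force|gap|grip'; python3 go.py tray 0.0 0.035 -0.0165 0.03; python3 tray.py
```

```text
force: [0.1, -0.4, -0.3]
finger_gap: 0.286
grip_force: 61.5
d [ 7.3  1.3 69.5] r [-0.1  0.2 -0.1] | now local [-7.1, 35.9, 53.0] F [ 0.1 -0.4 -0.3] gap 0.29 gf 61.5 t 19.9 q6 1.28
[294.7349 309.9243] (array([ 262,  270,   82,   83, 2573], dtype=int32), array([307.1858, 310.8302]))
((294.5615234375, 310.3923034667969), (88.68482971191406, 47.75337219238281), 29.744882583618164)
tray [ 0.4007 -0.2977 -0.5191] [ 0.2889  1.7282 -1.7433  0.1848 -0.233  -1.224   1.4223 -0.2395]
```

Tray unchanged. I'll lower and release, then lift.

```bash
python3 -m pendant '[[[6,1,30,0,0,0,0.1],[6,1,50,0,0,0,0.1],[6,1,62,0,0,0,0.1],[6,1,69,0,0,0,0.1],[6,1,69,0,0,0,0.1]]]' |egrep '^force|gap|grip'; python3 go.py tray 0.0 0.035 -0.0165 0.03; python3 -m pendant '[[[0,0,0,0,0,0,0.5],[0,0,0,0,0,0,0.5],[0,0,-2,0,0,0,0.5],[0,0,-50,0,0,0,0.5],[0,0,-95,0,0,0,0.5]]]' |egrep '^force|gap|grip'; python3 go.py dock -0.026 -0.024 0.085 0
```

```text
force: [-0.8, -0.2, -0.2]
finger_gap: 0.289
grip_force: 61.4
d [-1.6  0.3  2. ] r [-0.1  0.1  0.1] | now local [1.6, 35.3, -14.5] F [-0.8 -0.2 -0.2] gap 0.29 gf 61.4 t 20.5 q6 1.28
force: [0.2, -1.4, 1.3]
finger_gap: 0.496
grip_force: 0.0
d [113.5  40.1  -3.7] r [-0.1  0.1 -0.1] | now local [-139.4, 16.4, 81.7] F [ 0.2 -1.4  1.3] gap 0.5 gf 0.0 t 21.0 q6 1.28
```

```bash
python3 -m pendant '[[[38,13,-10,0,0,0,0.55],[76,27,-10,0,0,0,0.55],[113,40,-10,0,0,0,0.55],[113,40,-4,0,0,0,0.55],[113,40,-4,0,0,0,0.55]]]' |egrep '^force'; python3 go.py dock -0.026 -0.024 -0.012 0; python3 tray.py
```

```text
force: [-0.9, 0.6, -0.7]
d [ 0.1  0.1 96.4] r [-0.1  0.1 -0.1] | now local [-25.9, -24.1, 84.4] F [-0.9  0.6 -0.7] gap 0.55 gf 0.0 t 21.5 q6 1.27
[294.7349 309.9243] (array([ 299,  212,   80,   64, 2561], dtype=int32), array([334.2144, 241.8618]))
((337.96246337890625, 239.73484802246094), (67.68639373779297, 53.63771057128906), 43.7811279296875)
tray [ 0.5293 -0.348  -0.5867] [  0.957  -31.7614  23.4951 -32.059   -0.9369   5.5435 -23.7101   5.3156]
```

```bash
python3 -m pendant '[[[-1,0,40,0,0,0,0.55],[-1,0,70,0,0,0,0.55],[-1,0,86,0,0,0,0.55],[-1,0,95,0,0,0,0.55],[-1,0,95,0,0,0,0.55]]]' |egrep '^force'; python3 -m pendant '[[[0,0,0,0,0,0,0.1],[0,0,0,0,0,0,0.1],[0,0,0,0,0,0,0.1],[0,0,0,0,0,0,0.1],[0,0,0,0,0,0,0.1]]]' |egrep '^force'; python3 go.py dock -0.026 -0.024 -0.012 0;python3 -m pendant '[[[0,0,-40,0,0,0,0.1],[0,0,-80,0,0,0,0.1],[0,0,-85,0,0,0,0.1]]]' |egrep '^force|gap|grip'; python3 go.py tray 0.0 -0.035 0.06 0.033; python3 tray.py
```

```text
force: [0.3, 0.5, -0.1]
force: [-1.2, 1.4, 5.9]
d [-1.4 -0.5  4.4] r [-0.  -0.2 -0.1] | now local [-24.6, -24.5, -7.6] F [-1.2  1.4  5.9] gap 0.29 gf 61.8 t 22.6 q6 1.27
force: [0.8, -0.6, -0.2]
finger_gap: 0.282
grip_force: 61.2
d [-119.8   28.6   20.2] r [ 0.1 -0.6 -0.1] | now local [118.7, -2.7, 81.4] F [ 0.8 -0.6 -0.2] gap 0.28 gf 61.2 t 22.9 q6 1.27
[294.7349 309.9243] (array([ 258,  212,  121,  117, 4134], dtype=int32), array([320.9231, 257.9047]))
((315.0000305175781, 261.50006103515625), (72.83200073242188, 118.08683013916016), 45.0)
tray [ 0.4152 -0.2741 -1.0212] [ 31.7925 -22.9348  25.5393  -0.8899 -13.1372  23.4703  -6.6337   0.8057]
```

```bash
python3 -m pendant '[[[-40,9,0,0,0,0,0.1],[-80,18,0,0,0,0,0.1],[-118,28,0,0,0,0,0.1],[-118,28,18,0,0,0,0.1],[-118,28,18,0,0,0,0.1]]]' |egrep '^force|gap|grip'; python3 go.py tray 0.0 -0.035 -0.0135 0.033; python3 tray.py
python3 - <<'E'
from h import *
snap('scene','s6.png',(180,170,360,305),4)
E
```

```text
force: [0.6, 1.3, -1.2]
finger_gap: 0.283
grip_force: 61.2
d [ 6.5  3.2 67.1] r [-0.2  0.4 -0.2] | now local [-6.2, -32.3, 53.7] F [ 0.6  1.3 -1.2] gap 0.28 gf 61.2 t 23.4 q6 1.15
[294.7349 309.9243] (array([ 214,  270,  130,  101, 4890], dtype=int32), array([291.4266, 319.5207]))
((283.5882568359375, 338.3529357910156), (99.12618255615234, 108.73009490966797), 30.963754653930664)
tray [ 0.4376 -0.3319 -0.0779] [  1.268   -0.204    1.8864 -45.0611  -1.085    0.1826  -2.3415  44.9632]
```

View pics/s6.png

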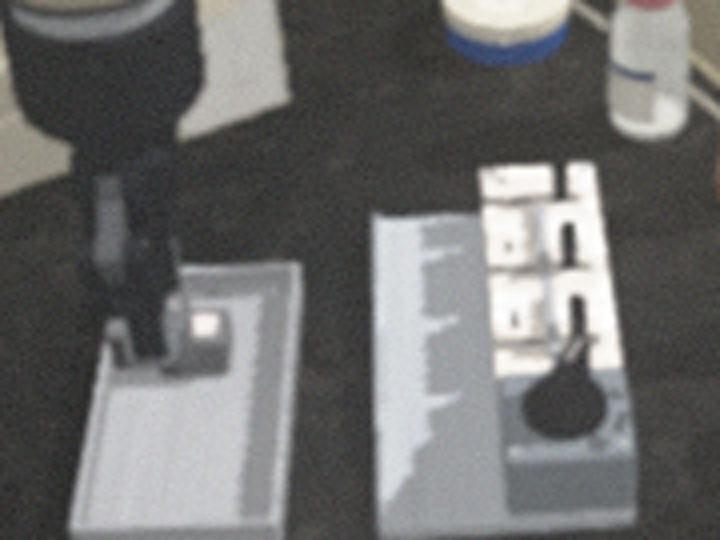

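Cassette 0 lies in the tray at (205,345). The tray edges are where they were, and cassette 2 is held above the free half.

```bash
python3 -m pendant '[[[6,3,30,0,0,0,0.1],[6,3,50,0,0,0,0.1],[6,3,60,0,0,0,0.1],[6,3,66,0,0,0,0.1],[6,3,66,0,0,0,0.1]]]' |egrep '^force|gap|grip'; python3 go.py tray 0.0 -0.035 -0.0135 0.03; python3 -m pendant '[[[0,0,0,0,0,0,0.5],[0,0,0,0,0,0,0.5],[0,0,-2,0,0,0,0.5],[0,0,-50,0,0,0,0.5],[0,0,-100,0,0,0,0.5]]]' |egrep '^force|gap|grip'; python3 go.py dock 0.028 -0.078 0.085 1.05
```

```text
force: [0.9, 0.3, -1.1]
finger_gap: 0.289
grip_force: 61.1
d [-3.9 -1.   4.3] r [-0.1  0.   0. ] | now local [3.9, -35.9, -9.2] F [ 0.9  0.3 -1.1] gap 0.29 gf 61.1 t 24.0 q6 1.15
force: [0.9, -1.3, 1.3]
finger_gap: 0.5
grip_force: 0.0
d [168.1  23.4   5.2] r [ -0.3   0.1 -60.3] | now local [-140.1, -54.3, 90.9] F [ 0.9 -1.3  1.3] gap 0.5 gf 0.0 t 24.5 q6 1.15
```

```bash
python3 -m pendant '[[[34,5,0,0,0,-8,0.4],[68,9,0,0,0,-16,0.4],[102,14,0,0,0,-24,0.4],[136,19,0,0,0,-32,0.4],[168,23,0,0,0,-40,0.4]]]' |egrep '^force'; python3 -m pendant '[[[0,0,0,0,0,-8,0.4],[0,0,0,0,0,-16,0.4],[0,0,0,0,0,-20,0.4],[0,0,0,0,0,-20,0.4]]]' |egrep '^force'; python3 go.py dock 0.028 -0.078 0.029 1.05
```

```text
force: [-0.3, -0.3, 0.7]
force: [0.4, -0.2, -0.2]
d [-0.7 -1.7 62.7] r [ 0.  -0.1 -0.3] | now local [29.7, -78.3, 91.7] F [ 0.4 -0.2 -0.2] gap 0.4 gf 0.0 t 25.4 q6 0.17
```

```bash
python3 -m pendant '[[[-1,-1.5,30,0,0,0,0.4],[-1,-1.5,48,0,0,0,0.4],[-1,-1.5,56,0,0,0,0.4],[-1,-1.5,62,0,0,0,0.4]]]' |egrep '^force'; python3 -m pendant '[[[0,0,0,0,0,0,0],[0,0,0,0,0,0,0],[0,0,0,0,0,0,0],[0,0,0,0,0,0,0]]]' |egrep '^force|grip|gap'; python3 -m pendant '[[[0,0,0,0,0,8,0],[0,0,0,0,0,16,0],[0,0,0,0,0,24,0],[0,0,0,0,0,32,0],[0,0,0,0,0,40,0]]]' |egrep '^force'; python3 go.py dock 0.028 -0.078 0.029 -1.05
```

```text
force: [-0.7, -0.7, -0.5]
force: [-3.2, 3.9, 0.9]
finger_gap: 0.096
grip_force: 60.8
force: [-4.0, 5.2, 3.6]
d [1.9 1.5 0.8] r [-0.1  0.4 79.8] | now local [25.7, -77.2, 29.8] F [-4.   5.2  3.6] gap 0.1 gf 66.0 t 26.7 q6 0.87
```

```bash
python3 -m pendant '[[[1,1,0,0,0,8,0],[2,1,0,0,0,16,0],[2,1,0,0,0,24,0],[2,1,0,0,0,32,0],[2,1,0,0,0,40,0]]]' |egrep '^force'; python3 -m pendant '[[[0,0,0,0,0,8,0],[0,0,0,0,0,16,0],[0,0,0,0,0,24,0],[0,0,0,0,0,32,0],[0,0,0,0,0,40,0]]]' |egrep '^force';python3 -m pendant '[[[0,0,0,0,0,0,0],[0,0,0,0,0,0,0]]]' |egrep '^force';python3 go.py dock 0.028 -0.078 0.029 -1.05; python3 -m pendant '[[[0,0,0,0,0,0,0.35],[0,0,0,0,0,0,0.35],[0,0,0,0,0,0,0.35],[0,0,-30,0,0,0,0.35],[0,0,-70,0,0,0,0.35]]]' |egrep '^force|gap'; python3 go.py dock 0.11 -0.1 0.1 -1.05
```

```text
force: [-9.5, 10.1, 8.2]
force: [-6.4, 10.8, 7.4]
force: [-8.4, 11.0, 7.2]
d [ 3.1 -0.6  0.7] r [0.4 0.7 0.1] | now local [25.9, -75.6, 29.7] F [-8.4 11.   7.2] gap 0.1 gf 67.5 t 27.9 q6 2.27
force: [0.2, 0.4, 0.4]
finger_gap: 0.353
d [ 59.5 -60.   -3.4] r [0.1 0.3 0. ] | now local [28.3, -78.3, 97.1] F [0.2 0.4 0.4] gap 0.35 gf 0.0 t 28.4 q6 2.27
```

```bash
python3 -m pendant '[[[30,0,-40,0,0,0,0.35],[70,20,-70,0,0,0,0.35],[110,50,-90,0,0,0,0.35],[150,90,-90,0,0,0,0.35],[180,130,-90,0,0,0,0.35]]]' |egrep '^force|pos'; python3 -m pendant '[[[0,45,0,0,0,-8,0.35],[0,90,0,0,0,-16,0.35],[0,125,0,0,0,-24,0.35],[0,125,0,0,0,-30,0.35]]]' |egrep '^force|pos'
python3 - <<'E'
from h import *
a=snap('top','t7.png',(220,185,400,375),3)['img']; b=snap('scene','s7.png')['img']
A=cv2.resize(a[180:370,215:405],(540,540),interpolation=cv2.INTER_CUBIC); B=cv2.resize(b[190:370,190:350],None,fx=1.6,fy=3,interpolation=cv2.INTER_CUBIC)
cv2.imwrite('pics/f7.png',np.hstack([A,B]))
E
```

```text
tool_pos: [0.4109, -0.6091, 0.1914]
force: [-0.1, -1.2, -0.2]
tool_pos: [0.2819, -0.6125, 0.1893]
force: [0.7, 0.9, 0.1]
```

View pics/f7.png

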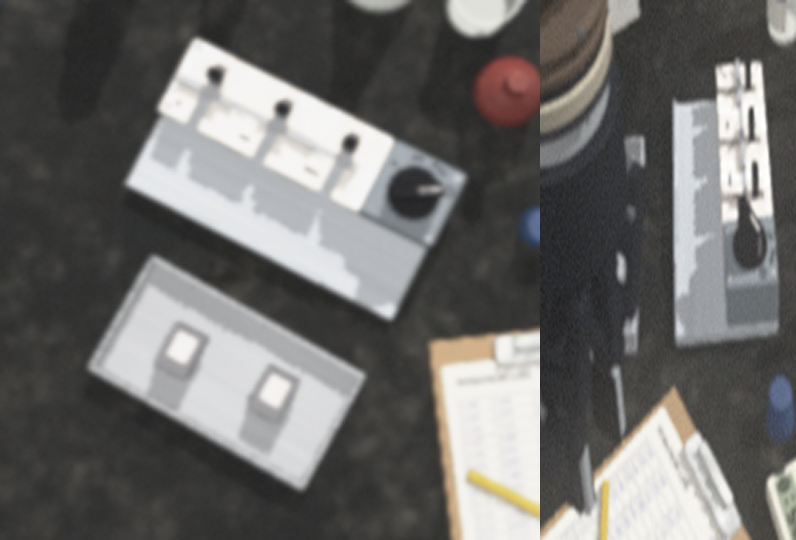

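Both cassettes lie flat in the tray at (183,350) and (273,392). The pointer at (412,192)→(440,188) is on the ring mark, the tabs are back, all the slots are empty, and the bystanders in view have not moved. Handing in.

```bash
python3 -c "
from plant import *
print(close_job())"
```

```text
the job is handed in; nothing more can be done
None
```

I handed the job in after about 30 of the 210 s allowed: both cassettes (bays 0 and 2; bay 1 was empty) lie flat on the tray's floor, the selector points at the open ring, the ejector tabs are back, and no bystander in view of the last picture has moved, but the hand-in gave no verdict.

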